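# Find the out-of-balance centrifuge rotor on the knife edge

## Robot

A 6-joint arm with a two-finger parallel gripper is mounted at the origin on the work surface. World frame = base frame: x ahead of the robot, y to its left, z up, the work surface at z = 0. Lengths are in m, angles in rad, forces in N, time in s.
With the tool pointing down it reaches from about 0.225 to 0.875 m from the base axis. Payload 3.4 kg.
Tool frame: the origin (TCP) lies between the finger pads; the fingertips stand 19 mm ahead of it and the grasp point (between the pads) is the TCP; z points along the fingers, y is the line along which they close (so a half turn about z gives the same grasp; the last joint's range is limited). The gripper opens to 85 mm and grips with 20 to 120 N. Pads are 22 mm wide; open, the fingers measure 114 mm over their backs; the gripper's body (76 mm by 85 mm) begins 54 mm behind the grasp point. The pads swing forward as they close: fully open they stand 13 mm farther back than shut.
Start: joints at [1.2, 0.276, 1.505, -0, 1.361, -0.121], TCP at [0.142, 0.557, 0.227] pointing down, gripper open.
Joint ranges: [-2.89, 2.89], [-0.75, 2.08], [0.22, 2.7], [-1.18, 4.32], [0.11, 2.71], [-2.7, 2.7]. Speed limits (rad/s): [2.57, 2.57, 3.14, 3.14, 3.14, 3.14].

## Interface

Orientations are given as a unit quaternion [w, x, y, z].
In Python, from rig import get_state, imaging, ticket gives the robot as it stands. The module is installed in compiled form; this text tells all that it offers.
- The arm moves only by the shell command python3 -m inch 'ROWS' [FORCE]. ROWS is JSON, a list of rows, each an object with "claw": the opening, from -1 (shut) to 1 (fully open); "travel": the shift along the world's x, y, z in units of 200 mm (1.0 is 200 mm), a list of three; "turn": the turn about the world's z in units of 180 degrees (1.0 is 180 degrees). A call has 1 to 5 rows; each row is the pose to reach, as a shift and turn from the pose commanded when the call began, turning the shorter way round; what a row does not reach only later rows make up. A row lasts 1/10 s, in which the tool goes at most 50 mm and 8.59 degrees, less where a joint would pass 70% of its speed; a pose out of reach is approached as far as the arm can. A call with a number of a shift or a turn outside -1 to 1 is refused whole. A call with a gripper value outside its range is refused whole. The fingers move at their own pace and stop on an object; FORCE is the grip in N (left out, the last holds). Time passes only in rows, so rows that repeat a pose let the fingers close. It gives the time, the measured TCP pose, the force, the opening and the grip force at its end, in the units of the state.
- get_state(): the state, without advancing time (a new reading comes with each control period).
- imaging.get_image(name): name is "scene" or "side" or "wrist"; returns the picture (384x512x3 uint8, red, green, blue); there is no depth.
- imaging.camera_params(name): a dict with "camera_matrix" (3x3 intrinsics, pixels), "k1" (the pictures are not rectified: a ray, as slopes to the right and down, at radius r is drawn at 1 + k1 r^2 times it, then the intrinsics apply), "cam_to_world" (4x4, takes a point from camera to world coordinates); the wrist camera has in their place "T_tool_cam" (4x4, takes a point from camera to tool coordinates, whose origin is the TCP and whose axes are the flange's). Camera axes: x right, y down, z forward; pixel columns grow to the right and rows downward; lengths in m; the calibration is good to about 2 mm. A picture is of the moment at which its call begins: read the wrist's pose just before it. camera_params takes no time and is no camera call.
- ticket.sign_off(): hands the job in; it is judged then, once.
The state is a dict: "clock": time; "qpos": joint angles; "qd": joint speeds; "effort": joint torques, N m; "position": TCP position; "ee_rot": TCP orientation; "contact_force": force on the tool from outside, world axes, zero at the start; "moment": the same for the moment, N m; "width": finger opening in m; "gripper_force": force on a finger pad.
Only numpy, scipy, OpenCV 4.12 (cv2) and the standard library are available. Lean on these libraries where they do the work, as an engineer would, in place of code of your own. Each camera call takes 0.05 s, during which the arm holds its last target. There are 200 camera calls.

## Task

One of the two centrifuge rotors in the sloped rack is heavy at one end. Find out which on the knife-edge stand, setting it down gently with the drive slot on the edge: leave the one that balances sitting there by itself, level and still, and lay the one that dips gently in the white reject tray. Leave the bottles and the beaker where they are.

Things in the scene. Friction and masses are not known exactly. Their poses are not given: they have to be found in the camera images.
- rotor_a: Aluminium two-place centrifuge rotor, 190 mm long (sizes in mm), 30 wide, 81 high, about 0.4 kg; both look alike. Origin: middle of the flat roof of the drive slot under the hub (the spot that sits on the knife edge). x along the arms, y across, z up. Two 20 wide arms slope down from the hub to closed end lugs (26 cubes, 66.5 out, undersides 45 below the origin), each with a short fork.
- rotor_b: The other rotor: same shape, origin and axes as rotor_a. Each lug hides a trim weight; in one lug of one of the two rotors it is 36 g too heavy, which puts that rotor's centre of mass 5 to 6 mm off-centre along x. Which rotor it is changes and cannot be seen. Rotors start one in each lane of the rack, tilted with its board.
- rotor_a_grip (a point): Middle of rotor_a's hub, 22 above its origin along its z. The hub is a square boss 36 along x, 30 between its two flat sides (grip across these, along y) and reaches 36 above the origin.
- rotor_b_grip (a point): The same point of rotor_b. Under each hub, along y, runs the drive slot: a flared groove 13 deep, 16 wide at its mouth, narrowing to its flat roof 4.4 wide, so that it centres itself on the 3 wide knife edge.
- rotor_a_end1 (a point): Middle of rotor_a's fork at its +x end: 90 out along x, 34 below the origin.
- rotor_a_end2 (a point): Middle of rotor_a's fork at its -x end: 90 out along -x, 34 below the origin.
- rotor_b_end1 (a point): Middle of rotor_b's fork at its +x end: 90 out along x, 34 below the origin.
- rotor_b_end2 (a point): Middle of rotor_b's fork at its -x end: 90 out along -x, 34 below the origin.
- stand: Fixed knife-edge stand, origin centre of underside. Base 190 (x) x 90 (y); pillar 16 x 26; edge 26 long along y, 130 high. A rotor's arms go along the stand's x, either way round. 66.5 out to each side is a rubber-topped stop, 72 high, 13 below the lug of a level rotor: a heavy end dips about 0.18 rad on to its stop.
- knife (a point): Middle of the knife edge, at its very top, 130 above the bench; blade 3 thick, edge radius 1.5. A true rotor hangs level on the edge alone, clear of both stops (centre of mass about 20 below the edge, swings with a period of about 1 s and soon settles).
- rack: Fixed bent-steel rack, 230 (x) x 200 (y), origin centre of underside. Its board slopes 32 degrees (0.56 rad), low edge with a lip at its -x (away from the robot), high edge at +x, 85 high in the middle; ribs 16 high make two lanes up the slope, centred 47 to either side in y. A rotor lies in each on its lugs, its x up the slope.
- reject_tray: Fixed white plastic open tray, outside 260 (x) x 150 (y) x 34 high, walls and floor 5 thick. Origin: centre of the underside.
- reagent_bottle: Loose bystander: amber bottle with blue cap, 66 diameter x 150 high. Origin: centre of the underside.
- wash_bottle: Loose bystander: white wash bottle with a bent spout, 72 diameter, 185 high. Origin: centre of the underside.
- beaker: Loose bystander: glass beaker, 64 diameter x 85 high. Origin: centre of the underside.
Not all that is in view belongs to the job. Leave any brown or green look-alike of the rotor_a alone.

How it is judged:
At the end, for the whole second after the job is handed in: One rotor (either) rests by itself on the knife edge, origin within 12 mm of the edge's middle, z axis within 0.10 rad of vertical, under 0.05 m/s and 0.25 rad/s; the other lies at rest inside the reject tray, both fork points within its walls and less than 30 mm above its underside (((distance between rotor_a and knife below 0.012 m and angle between rotor_a's own z axis and vertical below 0.1 rad and angular speed of rotor_a below 0.25 rad/s and linear speed of rotor_a below 0.05 m/s and contact force between rotor_a and stand above 1 N and x of rotor_b_end1 in the frame of reject_tray between -0.125 and 0.125 m and y of rotor_b_end1 in the frame of reject_tray between -0.07 and 0.07 m and z of each of rotor_b_end1, rotor_b_end2 in the frame of reject_tray below 0.03 m and x of rotor_b_end2 in the frame of reject_tray between -0.125 and 0.125 m and y of rotor_b_end2 in the frame of reject_tray between -0.07 and 0.07 m and linear speed of rotor_b below 0.02 m/s) or (distance between rotor_b and knife below 0.012 m and angle between rotor_b's own z axis and vertical below 0.1 rad and angular speed of rotor_b below 0.25 rad/s and linear speed of rotor_b below 0.05 m/s and contact force between rotor_b and stand above 1 N and x of rotor_a_end1 in the frame of reject_tray between -0.125 and 0.125 m and y of rotor_a_end1 in the frame of reject_tray between -0.07 and 0.07 m and z of each of rotor_a_end1, rotor_a_end2 in the frame of reject_tray below 0.03 m and x of rotor_a_end2 in the frame of reject_tray between -0.125 and 0.125 m and y of rotor_a_end2 in the frame of reject_tray between -0.07 and 0.07 m and linear speed of rotor_a below 0.02 m/s))); the robot touches nothing.
It fails at once if the reagent bottle is knocked or moved more than 30 mm (distance of reagent_bottle from where it was at the start of the episode above 0.03 m).
It fails at once if the wash bottle is knocked or moved more than 30 mm (distance of wash_bottle from where it was at the start of the episode above 0.03 m).
It fails at once if the beaker is knocked or moved more than 30 mm (distance of beaker from where it was at the start of the episode above 0.03 m).
It fails at once if a rotor is pressed hard on the balancing stand (over 60 N) (contact force between any of rotor_a, rotor_b and stand above 60 N).
It fails at once if a rotor is let fall: faster than 0.6 m/s with nothing holding it (a drop of about 20 mm or more) ((linear speed of rotor_a above 0.6 m/s and contact force between the fingers and rotor_a below 0.1 N) or (linear speed of rotor_b above 0.6 m/s and contact force between the fingers and rotor_b below 0.1 N)).
It also fails if it takes over 70 s, if anything falls off the work surface, if the arm or the gripper's body presses on something with over 40 N, if the wrist force passes 120 N, or if a joint passes its speed limit or range.

## Working session

There is one attempt and no reset: what is moved stays moved. The work goes in short steps, Python scripts to look and compute and a shell command to move; the robot and the scene stay as the last step left them, time stands still between calls to the robot, and variables do not carry over. Pictures are saved under pics/ and viewed, at most 10 in all, crops included, and the job is handed in when it is done.

```bash
mkdir -p pics; cat > h.py <<'E'
import numpy as np,cv2
from rig import get_state,imaging
from scipy.spatial.transform import Rotation as R
def snap(n,f):
    s=get_state();im=imaging.get_image(n);cv2.imwrite('pics/'+f,im[:,:,::-1]);return s,im
def pose(n,s=None):
    p=imaging.camera_params(n)
    if n!='wrist':T=np.array(p['cam_to_world'])
    else:
        q=s['ee_rot'];W=np.eye(4);W[:3,:3]=R.from_quat([q[1],q[2],q[3],q[0]]).as_matrix();W[:3,3]=s['position'];T=W@np.array(p['T_tool_cam'])
    return np.array(p['camera_matrix']),p['k1'],T
def ray(P,u,v):
    K,k,T=P;d=np.linalg.solve(K,[u,v,1])[:2];x=d.copy()
    for _ in range(30):x=d/(1+k*(x@x))
    r=T[:3,:3]@np.array([*x,1]);return T[:3,3],r/np.linalg.norm(r)
def atz(P,u,v,z):
    o,r=ray(P,u,v);return o+r*(z-o[2])/r[2]
def tri(*obs):
    A=np.zeros((3,3));b=np.zeros(3);L=[]
    for P,u,v in obs:
        o,r=ray(P,u,v);M=np.eye(3)-np.outer(r,r);A+=M;b+=M@o;L.append((M,o))
    x=np.linalg.solve(A,b);return x,[float(np.linalg.norm(M@(x-o))) for M,o in L]
def proj(P,X):
    K,k,T=P;c=T[:3,:3].T@(np.array(X)-T[:3,3]);a=c[:2]/c[2];a=a*(1+k*(a@a));return (K@[*a,1])[:2]
E
python3 - <<'E'
from h import *
a=snap('scene','s0.png')[1];b=snap('side','d0.png')[1];s,c=snap('wrist','w0.png')
cv2.imwrite('pics/all0.png',np.hstack([a,b])[:,:,::-1][:, :])
for n in('scene','side'):print(n,pose(n)[2].round(3).tolist())
print(s['position'],s['ee_rot'])
E
```

```text
scene [[0.863, 0.294, -0.411, 1.027], [0.506, -0.521, 0.688, -0.786], [-0.012, -0.801, -0.598, 0.876], [0.0, 0.0, 0.0, 1.0]]
side [[0.936, -0.234, 0.263, 0.18], [-0.351, -0.585, 0.731, -0.806], [-0.017, -0.777, -0.63, 0.888], [0.0, 0.0, 0.0, 1.0]]
[0.14199342 0.55670857 0.22593436] [-1.96742632e-04  1.24586659e-01  9.92208396e-01 -7.90935791e-04]
```

View pics/s0.png

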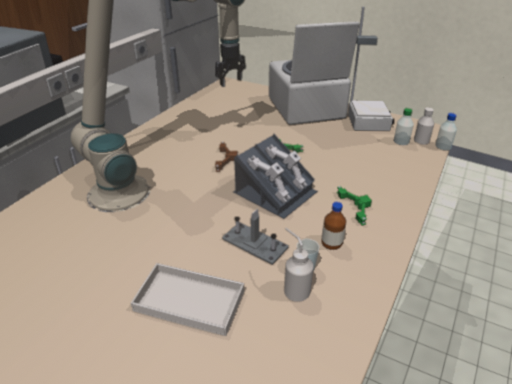

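View pics/d0.png

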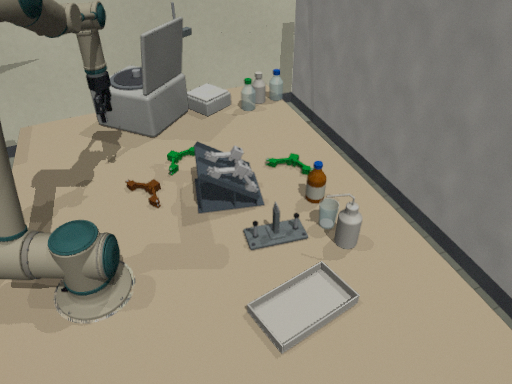

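The scene view shows these candidates:
- Silver rotors in the rack at scene (265,168) and (282,155), side (232,172) and (226,156).
- Brown look-alike at scene (227,157).
- Green look-alikes at scene (357,200) and (290,147).

The rack pair are the targets. The knife is at scene (256,211), and the tray is at scene (190,298).

```bash
python3 - <<'E'
from h import *
S=pose('scene');D=pose('side')
for n,a,b in [('knife',(256,211),(277,203)),('rotNear',(268,166),(231,171)),('rotFar',(283,153),(225,155)),('cap',(337,207),(318,165))]:
    x,e=tri((S,*a),(D,*b));print(n,x.round(3),np.round(e,3))
for n,z,L in [('tray',.034,[(166,269),(243,294),(215,327),(136,300)]),('base',.0,[(223,243),(241,226),(288,243),(270,259)]),('beaker',.0,[(308,268)]),('wash',0,[(298,297)])]:
    print(n,[atz(S,u,v,z)[:2].round(3).tolist() for u,v in L])
for n,z,L in [('traySide',.034,[(248,304),(319,267),(357,297),(280,343)]),('beaker',.0,[(328,226)]),('wash',0,[(348,245)])]:
    print(n,[atz(D,u,v,z)[:2].round(3).tolist() for u,v in L])
a=cv2.imread('pics/s0.png')[125:265,210:330];b=cv2.imread('pics/d0.png')[130:270,180:320]
f=lambda i:cv2.resize(i,(400,int(400*i.shape[0]/i.shape[1])),interpolation=cv2.INTER_CUBIC)
A,B=f(a),f(b);o=np.zeros((470,800,3),np.uint8);o[:A.shape[0],:400]=A;o[:B.shape[0],400:]=B;cv2.imwrite('pics/c1.png',o)
E
```

```text
knife [0.569 0.012 0.131] [0. 0.]
rotNear [0.494 0.22  0.138] [0.005 0.005]
rotFar [0.503 0.311 0.143] [0.004 0.004]
cap [0.769 0.128 0.143] [0. 0.]
tray [[0.419, -0.23], [0.649, -0.198], [0.644, -0.319], [0.421, -0.355]]
base [[0.477, -0.033], [0.484, 0.062], [0.651, 0.065], [0.635, -0.022]]
beaker [[0.747, -0.0]]
wash [[0.767, -0.11]]
traySide [[0.385, -0.227], [0.615, -0.183], [0.658, -0.313], [0.416, -0.36]]
beaker [[0.744, -0.014]]
wash [[0.759, -0.113]]
```

View pics/c1.png

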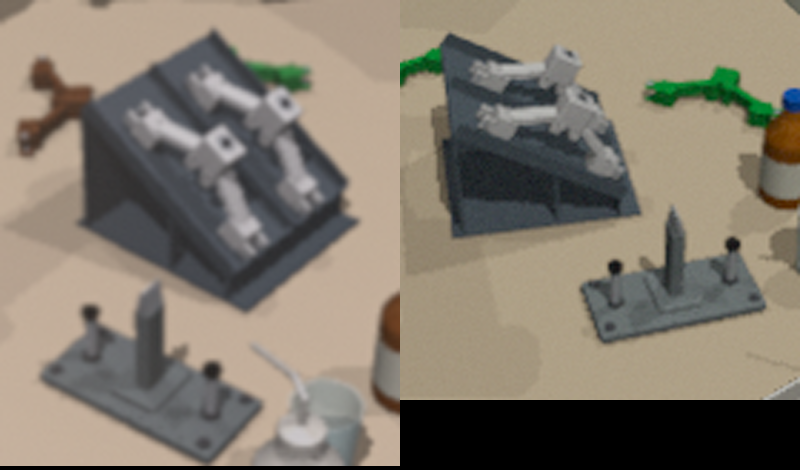

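The crop confirms it: two silver rotors in the rack lanes, with hub tops at scene (277,168) and (295,156). The brown and green look-alikes lie on the bench outside the rack.

```bash
python3 - <<'E'
from h import *
S=pose('scene');D=pose('side')
for n,a,b in [('near',(277.2,168.5),(244,165.5)),('far',(294.9,156.2),(238,149.3)),('knife',(255,211.4),(275.9,202.5)),('stop-',(237,219),(255.2,223.5)),('stop+',(274,236),(296.5,215.5))]:
    x,e=tri((S,*a),(D,*b));print(n,x.round(3),np.round(e,3))
p=imaging.camera_params('wrist');print(np.round(p['T_tool_cam'],3),p['camera_matrix'])
E
python3 -m inch '[{"claw":1,"travel":[0.1,-0.2,0.2],"turn":0},{"claw":1,"travel":[0.3,-0.4,0.5],"turn":0},{"claw":1,"travel":[0.5,-0.6,0.6],"turn":0},{"claw":1,"travel":[0.7,-0.8,0.7],"turn":0},{"claw":1,"travel":[0.9,-1,0.8],"turn":0.05}]' 30
```

```text
near [0.535 0.206 0.154] [0.001 0.001]
far [0.551 0.307 0.152] [0. 0.]
knife [0.566 0.013 0.131] [0.003 0.003]
stop- [0.5   0.016 0.069] [0. 0.]
stop+ [0.633 0.003 0.069] [0.001 0.001]
[[ 0.001 -0.963 -0.271  0.069]
 [ 1.     0.001 -0.    -0.   ]
 [ 0.    -0.271  0.963 -0.147]
 [ 0.     0.     0.     1.   ]] [[272.92596048   0.         259.63468837]
 [  0.         272.92596048 193.39550424]
 [  0.           0.           1.        ]]
clock: 0.65
position: [0.275, 0.4046, 0.3605]
ee_rot: [0.001, 0.056, 0.998, 0.001]
contact_force: [1.5, 0.5, -0.5]
width: 0.0855
gripper_force: 0.0
```

```bash
python3 -m inch '[{"claw":1,"travel":[0.25,-0.2,0],"turn":0},{"claw":1,"travel":[0.5,-0.4,0],"turn":0},{"claw":1,"travel":[0.75,-0.6,0],"turn":0},{"claw":1,"travel":[1,-0.75,0],"turn":0},{"claw":1,"travel":[1,-0.75,0],"turn":0}]'
python3 -m inch '[{"claw":1,"travel":[0,0,0],"turn":0},{"claw":1,"travel":[0,0,0],"turn":0}]'
python3 - <<'E'
from h import *
import json
s,im=snap('wrist','w1.png')
json.dump({k:np.array(s[k]).tolist() for k in('position','ee_rot')},open('w1.json','w'))
cv2.imwrite('pics/w1b.png',cv2.resize(im[:,:,::-1],(800,600),interpolation=cv2.INTER_CUBIC))
E
```

```text
clock: 1.15
position: [0.475, 0.2544, 0.3591]
ee_rot: [-0.0, 0.058, 0.998, 0.0]
contact_force: [1.6, 1.3, 0.2]
width: 0.0853
gripper_force: 0.0
clock: 1.35
position: [0.4744, 0.2552, 0.3582]
ee_rot: [-0.001, 0.059, 0.998, -0.0]
contact_force: [-0.0, -0.0, 0.0]
width: 0.0855
gripper_force: 0.0
```

View pics/w1b.png

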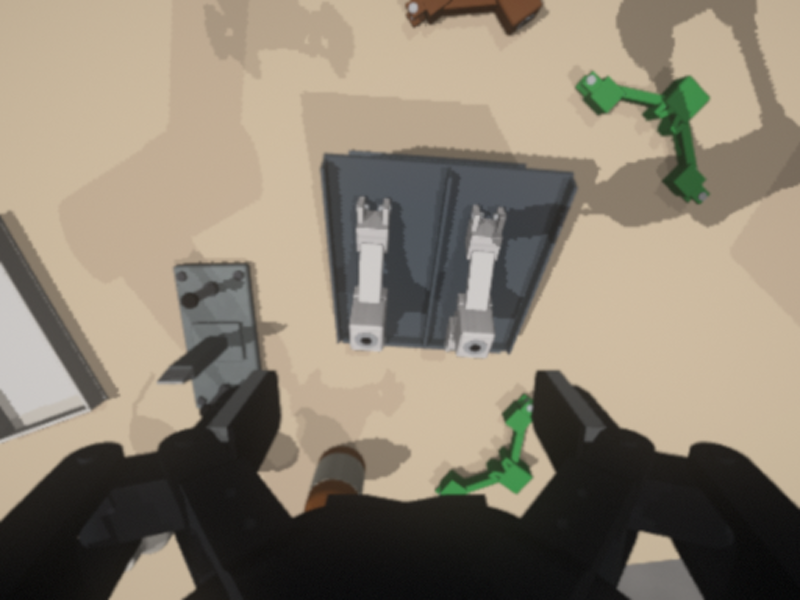

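Wrist view: hub tops at about (235,218) and (304,223) in native pixels, and high-end lugs at (239,135) and (312,139). The rack's high edge runs from (206,99) to (368,112).

```bash
python3 - <<'E'
from h import *
import json
s=json.load(open('w1.json'));W=pose('wrist',s);S=pose('scene');D=pose('side')
for n,a,b,c in [('near',(277.2,168.5),(244,165.5),(234.9,218.2)),('far',(294.9,156.2),(238,149.3),(304,222.7)),('knife',(255,211.4),(275.9,202.5),(112,243))]:
    x,e=tri((S,*a),(D,*b),(W,*c));print(n,x.round(4),np.round(e,3), atz(W,*c,x[2]).round(4))
p,q=atz(W,206,99,.155),atz(W,368,112,.155);print('high edge',p.round(3),q.round(3),np.degrees(np.arctan2(*(q-p)[[1,0]])), np.linalg.norm(q-p))
for u,v in [(238.7,131),(312.3,136)]: print('fork hi',atz(W,u,v,.15).round(4))
for n,L in [('base',[(112,170),(159,168.5)])]: print(n,[atz(W,u,v,.01).round(3).tolist() for u,v in L])
x=R.from_quat([*s['ee_rot'][1:],s['ee_rot'][0]]).as_matrix();print('tool y deg',np.degrees(np.arctan2(x[1,1],x[0,1])))
E
```

```text
near [0.5355 0.2112 0.1503] [0.002 0.002 0.002] [0.536  0.2128 0.1503]
far [0.5514 0.3068 0.1524] [0.001 0.001 0.002] [0.553  0.3074 0.1524]
knife [0.5648 0.0156 0.128 ] [0.002 0.004 0.002] [0.5626 0.0167 0.128 ]
high edge [0.377 0.2   0.155] [0.415 0.397 0.155] 79.02397823089105 0.20047827514526909
fork hi [0.4194 0.2342 0.15  ]
fork hi [0.4366 0.327  0.15  ]
base [[0.467, -0.021, 0.01], [0.474, 0.067, 0.01]]
tool y deg 83.26655563690251
```

```bash
python3 -m inch '[{"claw":0.7,"travel":[0.14,-0.1,-0.1],"turn":-0.01},{"claw":0.7,"travel":[0.27,-0.205,-0.25],"turn":-0.02},{"claw":0.7,"travel":[0.27,-0.205,-0.5],"turn":-0.02},{"claw":0.7,"travel":[0.27,-0.205,-0.7],"turn":-0.02},{"claw":0.7,"travel":[0.27,-0.205,-0.7],"turn":-0.02}]'
python3 - <<'E'
from h import *
s,im=snap('wrist','w2.png')
cv2.imwrite('pics/w2b.png',im[:,:,::-1])
W=pose('wrist',s);print(s['position'],s['width'],proj(W,[.536,.2125,.151]))
E
```

```text
clock: 1.9
position: [0.5224, 0.215, 0.2136]
ee_rot: [-0.006, 0.088, 0.996, -0.002]
contact_force: [0.1, -0.0, 0.4]
width: 0.0725
gripper_force: 0.0
[0.52242294 0.2150154  0.21357624] 0.07251943520091336 [260.44707757 222.34372791]
```

View pics/w2b.png

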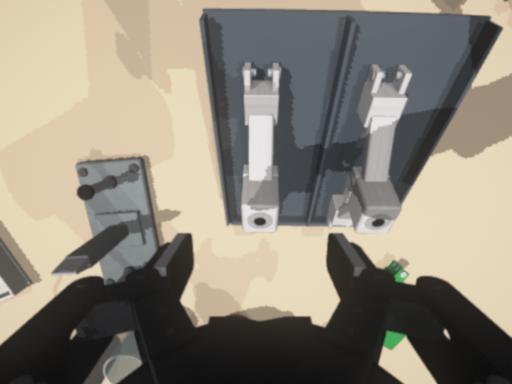

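The hub hole sits at (260,220), within 2 px of the prediction, and the tool is aligned with it. I'll descend and grip.

```bash
python3 -m inch '[{"claw":0.5,"travel":[0,0,0],"turn":0},{"claw":0.3,"travel":[0.01,0,-0.2],"turn":0},{"claw":0.1,"travel":[0.01,0,-0.37],"turn":0},{"claw":0,"travel":[0.01,0,-0.37],"turn":0},{"claw":0,"travel":[0.01,0,-0.37],"turn":0}]' 40
python3 -m inch '[{"claw":-1,"travel":[0,0,0],"turn":0},{"claw":-1,"travel":[0,0,0],"turn":0},{"claw":-1,"travel":[0,0,0],"turn":0},{"claw":-1,"travel":[0,0,0],"turn":0}]' 40
```

```text
clock: 2.45
position: [0.5313, 0.2159, 0.1477]
ee_rot: [0.002, 0.088, 0.996, 0.001]
contact_force: [-0.4, -0.1, -0.4]
width: 0.043
gripper_force: 0.0
clock: 2.85
position: [0.532, 0.2155, 0.1487]
ee_rot: [0.003, 0.089, 0.996, 0.001]
contact_force: [-0.8, -0.9, 6.8]
width: 0.028
gripper_force: 39.1
```

```bash
python3 -m inch '[{"claw":-1,"travel":[0,0,0.08],"turn":0},{"claw":-1,"travel":[0,0,0.2],"turn":0},{"claw":-1,"travel":[0,0,0.4],"turn":0},{"claw":-1,"travel":[0,0,0.6],"turn":0},{"claw":-1,"travel":[-0.05,-0.05,0.75],"turn":0}]' 40
python3 - <<'E'
from h import *
s,im=snap('side','d3.png');a=snap('wrist','w3.png')[1]
cv2.imwrite('pics/x3.png',np.hstack([cv2.resize(im[60:240,140:320],(384,384)),a[:,60:444]])[:,:,::-1])
print(s['position'],s['contact_force'],s['moment'],s['width'])
E
```

```text
clock: 3.35
position: [0.5217, 0.2061, 0.2984]
ee_rot: [0.003, 0.088, 0.996, 0.001]
contact_force: [0.6, -0.6, -4.9]
width: 0.0278
gripper_force: 40.2
[0.52166093 0.20607388 0.29839569] [ 0.64890768 -0.58996869 -4.8943574 ] [-0.04460803 -0.19323989 -0.02373197] 0.027777488101172507
```

View pics/x3.png

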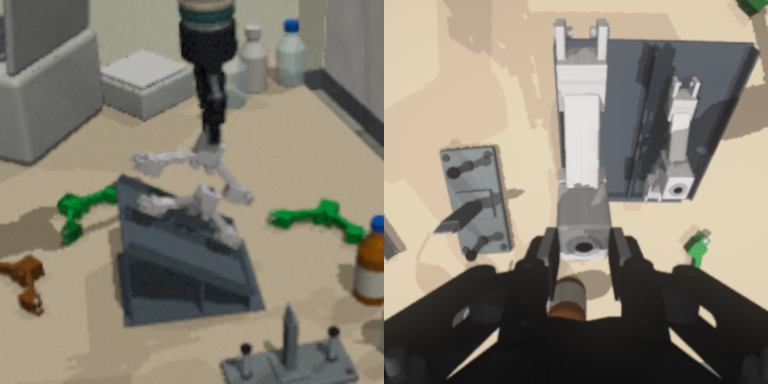

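```bash
python3 -m inch '[{"claw":-1,"travel":[-0.15,-0.14,0],"turn":0},{"claw":-1,"travel":[-0.35,-0.32,0],"turn":0},{"claw":-1,"travel":[-0.55,-0.5,0],"turn":0},{"claw":-1,"travel":[-0.75,-0.68,0],"turn":0},{"claw":-1,"travel":[-0.91,-0.83,-0.1],"turn":0}]'
python3 -m inch '[{"claw":-1,"travel":[0,0,-0.2],"turn":0},{"claw":-1,"travel":[0,0,-0.4],"turn":0},{"claw":-1,"travel":[0,0,-0.6],"turn":0},{"claw":-1,"travel":[0,0,-0.74],"turn":0},{"claw":-1,"travel":[0,0,-0.74],"turn":0}]' 20
```

```text
clock: 3.95
position: [0.343, 0.0439, 0.2779]
ee_rot: [0.001, 0.088, 0.996, -0.0]
contact_force: [0.4, -0.9, -4.1]
width: 0.028
gripper_force: 40.0
clock: 4.45
position: [0.3395, 0.0451, 0.1262]
ee_rot: [-0.005, 0.089, 0.996, 0.0]
contact_force: [-1.2, -0.3, -3.3]
width: 0.0277
gripper_force: 40.3
```

```bash
python3 -m inch '[{"claw":-1,"travel":[0,0,-0.05],"turn":0},{"claw":-1,"travel":[0,0,-0.1],"turn":0},{"claw":-1,"travel":[0,0,-0.15],"turn":0},{"claw":-1,"travel":[0,0,-0.2],"turn":0},{"claw":-1,"travel":[0,0,-0.2],"turn":0}]' 20
python3 -m inch '[{"claw":-1,"travel":[0,0,-0.02],"turn":0},{"claw":-1,"travel":[0,0,-0.04],"turn":0},{"claw":-1,"travel":[0,0,-0.04],"turn":0}]' 20
```

```text
clock: 4.95
position: [0.3409, 0.0453, 0.0906]
ee_rot: [-0.003, 0.089, 0.996, 0.0]
contact_force: [-7.6, 0.6, 11.0]
width: 0.0278
gripper_force: 51.0
clock: 5.25
position: [0.3374, 0.0457, 0.0832]
ee_rot: [-0.007, 0.089, 0.996, 0.0]
contact_force: [-15.7, 2.7, 22.9]
width: 0.0275
gripper_force: 55.8
```

```bash
python3 -m inch '[{"claw":-1,"travel":[0.02,0,-0.02],"turn":0},{"claw":-1,"travel":[0.02,0,-0.03],"turn":0},{"claw":-1,"travel":[0.02,0,-0.03],"turn":0}]' 20
python3 - <<'E'
from h import *
s,im=snap('side','d4.png');b=snap('scene','s4.png')[1]
f=lambda i:cv2.resize(i,(384,384),interpolation=cv2.INTER_CUBIC)
a=pose('side');u=proj(a,[.34,.045,.07]).astype(int);v=proj(pose('scene'),[.34,.045,.07]).astype(int);print(u,v)
c=lambda i,u:f(i[max(u[1]-60,0):u[1]+60,max(u[0]-60,0):u[0]+60])
cv2.imwrite('pics/x4.png',np.hstack([c(im,u),c(b,v)])[:,:,::-1])
E
```

```text
clock: 5.55
position: [0.3425, 0.0454, 0.0773]
ee_rot: [-0.005, 0.089, 0.996, 0.0]
contact_force: [-13.5, 0.8, 20.3]
width: 0.028
gripper_force: 49.8
[201 230] [199 198]
```

View pics/x4.png

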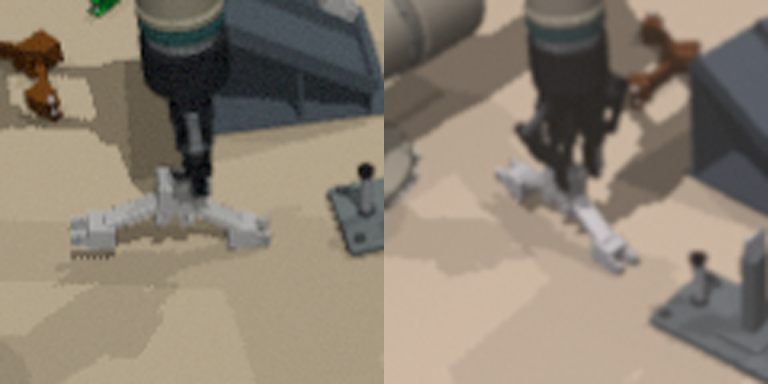

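The rotor now lies nearly level on the bench, but the fingers look off the hub's middle. I'll release it and measure the hub again.

```bash
python3 -m inch '[{"claw":-0.15,"travel":[0,0,0],"turn":0},{"claw":-0.1,"travel":[0,0,0],"turn":0},{"claw":0.3,"travel":[0,0,0],"turn":0},{"claw":0.5,"travel":[0,0,0.2],"turn":0},{"claw":0.5,"travel":[0,0,0.4],"turn":0}]' 
python3 -m inch '[{"claw":0.5,"travel":[-0.1,0,0.1],"turn":0},{"claw":0.5,"travel":[-0.1,0,0.1],"turn":0},{"claw":0.5,"travel":[-0.1,0,0.1],"turn":0}]' 
cat > hub.py <<'E'
from h import *
import sys
def hub(X,tag,rad=40):
    "hub hole near world X -> pixel, and rotor yaw from minAreaRect of the grey blob"
    s,im=snap('wrist',tag+'.png');W=pose('wrist',s);u=proj(W,X);print('pos',s['position'].round(4),'expect',u.round(1))
    hsv=cv2.cvtColor(im,cv2.COLOR_RGB2HSV);white=((hsv[:,:,1]<40)&(hsv[:,:,2]>110)).astype(np.uint8)
    n,l,st,ce=cv2.connectedComponentsWithStats(white)
    for i in range(1,n):
        if st[i,4]>700:print('white',st[i].tolist(),ce[i].round(1),cv2.minAreaRect(np.argwhere(l==i)[:,::-1].astype(np.float32)))
    cs,h=cv2.findContours(white,cv2.RETR_CCOMP,cv2.CHAIN_APPROX_NONE)
    for i,c in enumerate(cs):
        if h[0][i][3]>=0 and 15<cv2.contourArea(c)<900:
            (a,b),r=cv2.minEnclosingCircle(c)
            print('hole',round(a,1),round(b,1),'r',round(r,1),'at z',X[2],atz(W,a,b,X[2]).round(4))
    return W,im
E
python3 - <<'E'
from hub import *
hub([.34,.045,.081],'w5')
E
```

```text
clock: 6.15
position: [0.3476, 0.0447, 0.1568]
ee_rot: [-0.001, 0.089, 0.996, 0.0]
contact_force: [0.9, -0.2, -0.5]
width: 0.064
gripper_force: 0.0
clock: 6.45
position: [0.3285, 0.0446, 0.1764]
ee_rot: [0.001, 0.089, 0.996, 0.0]
contact_force: [0.8, 0.5, 0.2]
width: 0.0644
gripper_force: 0.0
pos [0.3285 0.0446 0.1764] expect [262.6 205.7]
white [251, 70, 27, 79, 1617] [263.7 108.5] ((264.0, 109.0), (78.0, 26.0), 90.0)
white [247, 152, 34, 87, 2157] [262.5 189.9] ((263.5, 195.0), (86.0, 33.0), 90.0)
white [0, 261, 71, 71, 3057] [ 31.2 294.2] ((29.692306518554688, 291.4615478515625), (52.974300384521484, 68.4105224609375), 52.12501525878906)
hole 263.4 172.0 r 6.2 at z 0.081 [0.3085 0.0513 0.081 ]
```

The hub hole is at (263,172), so the hub is at about (0.3085, 0.0513). The rotor slid during levelling, so I'll re-grip at its centre.

```bash
python3 -m inch '[{"claw":0.4,"travel":[-0.1,0.03,-0.1],"turn":0},{"claw":0.3,"travel":[-0.1,0.03,-0.3],"turn":0},{"claw":0.2,"travel":[-0.1,0.03,-0.5],"turn":0},{"claw":0.1,"travel":[-0.1,0.03,-0.54],"turn":0},{"claw":0,"travel":[-0.1,0.03,-0.54],"turn":0}]' 40
python3 -m inch '[{"claw":-1,"travel":[0,0,0],"turn":0},{"claw":-1,"travel":[0,0,0],"turn":0},{"claw":-1,"travel":[0,0,0],"turn":0},{"claw":-1,"travel":[0,0,0],"turn":0},{"claw":-1,"travel":[0,0,0.01],"turn":0}]' 60
python3 -m inch '[{"claw":-1,"travel":[0,0,0.1],"turn":0},{"claw":-1,"travel":[0,0,0.3],"turn":0},{"claw":-1,"travel":[0,0,0.5],"turn":0},{"claw":-1,"travel":[0,0,0.75],"turn":0},{"claw":-1,"travel":[0,0,0.75],"turn":0}]' 60
python3 - <<'E'
from hub import *
s=get_state();p=s['position'];print(s['moment'],s['contact_force'])
hub([p[0],p[1],p[2]+.014],'w6')
snap('side','d6.png');snap('scene','s6.png')
E
```

```text
clock: 7.0
position: [0.3067, 0.0507, 0.0668]
ee_rot: [-0.003, 0.089, 0.996, -0.0]
contact_force: [0.7, -0.4, 0.7]
width: 0.0429
gripper_force: 0.0
clock: 7.5
position: [0.308, 0.0506, 0.0704]
ee_rot: [0.0, 0.089, 0.996, -0.0]
contact_force: [-1.2, -0.3, -4.0]
width: 0.0279
gripper_force: 59.3
clock: 8.0
position: [0.3121, 0.0503, 0.2257]
ee_rot: [0.007, 0.089, 0.996, 0.0]
contact_force: [2.1, -0.2, -4.2]
width: 0.0277
gripper_force: 60.3
[-0.06836832 -0.35284328 -0.033566  ] [ 2.117913   -0.21037277 -4.24200751]
pos [0.3121 0.0503 0.2257] expect [260.5 250.2]
white [238, 78, 45, 124, 3877] [261.3 141.2] ((260.30364990234375, 139.5340576171875), (39.61699295043945, 124.62547302246094), 2.4263358116149902)
white [232, 215, 58, 104, 4243] [259.  266.6] ((260.5, 266.5), (103.0, 57.0), 90.0)
white [0, 252, 104, 84, 3868] [ 57.2 287.8] ((49.961795806884766, 289.8011169433594), (62.66880798339844, 89.64199829101562), 58.570438385009766)
hole 237.0 301.5 r 8.1 at z 0.23970310120302601 [0.3422 0.0312 0.2397]
```

```bash
python3 - <<'E'
from hub import *
import json
W1=pose('wrist',json.load(open('w1.json')));W2=pose('wrist',{'position':[.5224,.215,.2136],'ee_rot':[-.006,.088,.996,-.002]})
S=pose('scene');D=pose('side')
for z in(.130,):print('w1',atz(W1,112,243,z),'w2',atz(W2,65,271,z),'S',atz(S,255,211.4,z),'D',atz(D,275.9,202.5,z))
print('stop-',atz(W1,121.6,192,.072),atz(W2,85.5,192,.072),atz(S,237,219,.072),atz(D,255.2,223.5,.072))
print('stop+',atz(S,274,236,.072),atz(D,296.5,215.5,.072))
# base corners in w2
print([atz(W2,u,v,.01).round(3).tolist() for u,v in [(77,161),(143,157),(158,260)]])
# sub-pixel tip look
w=cv2.imread('pics/w1.png')[160:270,90:190];k=cv2.imread('pics/w2.png')[180:310,30:150]
cv2.imwrite('pics/x5.png',np.hstack([cv2.resize(w,(400,400),interpolation=2),cv2.resize(k,(400,400),interpolation=2)]))
E
```

```text
w1 [0.56182076 0.01799399 0.13      ] w2 [0.56146763 0.01429921 0.13      ] S [0.56655295 0.00995504 0.13      ] D [0.56744613 0.01772834 0.13      ]
stop- [0.49711117 0.02096638 0.072     ] [0.49722439 0.02091114 0.072     ] [0.501611  0.0135299 0.072    ] [0.49896271 0.01316737 0.072     ]
stop+ [0.63390021 0.00154295 0.072     ] [ 6.30899117e-01 -3.16358385e-04  7.20000000e-02]
[[0.464, -0.02, 0.01], [0.474, 0.068, 0.01], [0.621, 0.047, 0.01]]
```

View pics/x5.png

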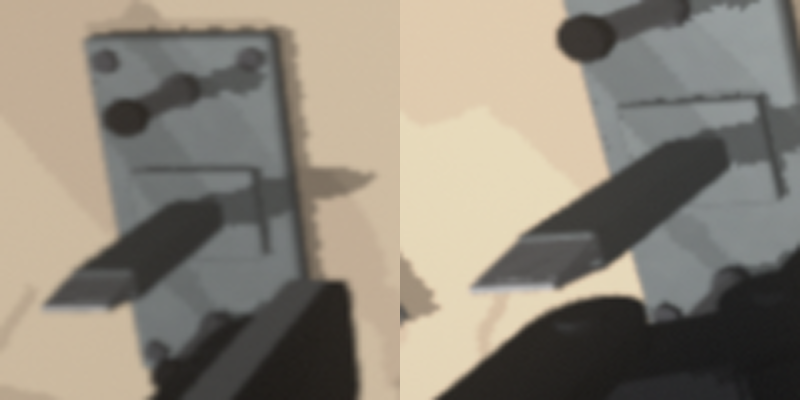

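The knife's bright edge is at w1 (109,244) and w2 (64,273), and the views agree on about (0.565, 0.0145, 0.130). The stand's yaw is about -6.5°.

```bash
python3 -m inch '[{"claw":-1,"travel":[0.15,-0.02,0.05],"turn":0.01},{"claw":-1,"travel":[0.35,-0.05,0.05],"turn":0.02},{"claw":-1,"travel":[0.6,-0.08,0.05],"turn":0.02},{"claw":-1,"travel":[0.8,-0.11,0.05],"turn":0.02},{"claw":-1,"travel":[1,-0.14,0.05],"turn":0.02}]'
python3 -m inch '[{"claw":-1,"travel":[0.15,-0.02,0],"turn":0},{"claw":-1,"travel":[0.26,-0.035,0],"turn":0},{"claw":-1,"travel":[0.26,-0.035,0],"turn":0},{"claw":-1,"travel":[0.26,-0.035,0],"turn":0},{"claw":-1,"travel":[0.26,-0.035,0],"turn":0}]'
```

```text
clock: 8.65
position: [0.5077, 0.0225, 0.2267]
ee_rot: [-0.003, 0.057, 0.998, 0.0]
contact_force: [0.1, 0.6, -4.0]
width: 0.0275
gripper_force: 60.4
clock: 9.15
position: [0.5579, 0.0159, 0.2282]
ee_rot: [-0.003, 0.057, 0.998, 0.0]
contact_force: [-1.0, -0.8, -3.7]
width: 0.0277
gripper_force: 60.4
```

```bash
python3 -m inch '[{"claw":-1,"travel":[0.035,-0.005,-0.1],"turn":0},{"claw":-1,"travel":[0.035,-0.005,-0.2],"turn":0},{"claw":-1,"travel":[0.035,-0.005,-0.3],"turn":0},{"claw":-1,"travel":[0.035,-0.005,-0.33],"turn":0},{"claw":-1,"travel":[0.035,-0.005,-0.33],"turn":0}]'
python3 -m inch '[{"claw":-1,"travel":[0,0,-0.01],"turn":0},{"claw":-1,"travel":[0,0,-0.02],"turn":0},{"claw":-1,"travel":[0,0,-0.03],"turn":0},{"claw":-1,"travel":[0,0,-0.03],"turn":0}]'
```

```text
clock: 9.65
position: [0.5653, 0.0149, 0.1632]
ee_rot: [-0.001, 0.057, 0.998, 0.0]
contact_force: [-0.6, 0.4, -3.4]
width: 0.0277
gripper_force: 60.3
clock: 10.05
position: [0.5669, 0.0146, 0.1583]
ee_rot: [0.0, 0.057, 0.998, 0.0]
contact_force: [0.3, 1.0, -3.9]
width: 0.0278
gripper_force: 60.3
```

```bash
python3 -m inch '[{"claw":-1,"travel":[0,0,-0.01],"turn":0},{"claw":-1,"travel":[0,0,-0.015],"turn":0},{"claw":-1,"travel":[0,0,-0.015],"turn":0}]'
python3 -m inch '[{"claw":-1,"travel":[0,0,-0.005],"turn":0},{"claw":-1,"travel":[0,0,-0.01],"turn":0},{"claw":-1,"travel":[0,0,-0.01],"turn":0}]'
```

```text
clock: 10.35
position: [0.5667, 0.0147, 0.1549]
ee_rot: [-0.0, 0.057, 0.998, 0.0]
contact_force: [0.2, 0.5, -4.3]
width: 0.0281
gripper_force: 60.4
clock: 10.65
position: [0.5668, 0.0147, 0.1539]
ee_rot: [0.0, 0.057, 0.998, 0.0]
contact_force: [-3.3, 0.1, 2.7]
width: 0.0281
gripper_force: 61.1
```

```bash
python3 -m inch '[{"claw":-1,"travel":[-0.005,0,0],"turn":0},{"claw":-1,"travel":[-0.008,0,-0.005],"turn":0},{"claw":-1,"travel":[-0.008,0,-0.005],"turn":0}]'
```

```text
clock: 10.95
position: [0.5666, 0.0147, 0.1538]
ee_rot: [0.002, 0.057, 0.998, 0.0]
contact_force: [-3.0, 0.5, 6.8]
width: 0.0279
gripper_force: 61.6
```

```bash
python3 -m inch '[{"claw":-1,"travel":[-0.01,0,0.005],"turn":0},{"claw":-1,"travel":[-0.01,0,0.005],"turn":0},{"claw":-1,"travel":[-0.01,0,0.005],"turn":0}]'
```

```text
clock: 11.25
position: [0.5647, 0.0145, 0.1538]
ee_rot: [0.002, 0.057, 0.998, 0.0]
contact_force: [1.7, 0.4, 3.6]
width: 0.0278
gripper_force: 61.2
```

```bash
python3 -m inch '[{"claw":-0.25,"travel":[0,0,0],"turn":0},{"claw":-0.2,"travel":[0,0,0],"turn":0},{"claw":-0.1,"travel":[0,0,0],"turn":0},{"claw":0,"travel":[0,0,0],"turn":0},{"claw":0.1,"travel":[0,0,0],"turn":0}]' 20
python3 -m inch '[{"claw":0.3,"travel":[0,0,0],"turn":0},{"claw":0.3,"travel":[0,0,0.1],"turn":0},{"claw":0.3,"travel":[0,0,0.3],"turn":0},{"claw":0.3,"travel":[0,0,0.5],"turn":0},{"claw":0.3,"travel":[0,0,0.6],"turn":0}]'
cat > tilt.py <<'E'
from h import *
from scipy.optimize import least_squares
# stand at K yaw: compare silver silhouette of side view against tilt hypotheses by projecting fork/lug points
def look(tag):
    s,im=snap('side',tag+'.png')
    c=cv2.resize(im[120:260,200:360],(800,700),interpolation=cv2.INTER_CUBIC)[:600];cv2.imwrite('pics/'+tag+'b.png',c[:,:,::-1]);return im
def lugs(im):
    P=pose('side');out=[]
    for sgn in(1,-1):
        u=proj(P,[.565+sgn*.08*np.cos(.113),.0145-sgn*.08*np.sin(.113),.1]);out.append(u)
        x0,x1=int(u[0])-9,int(u[0])+10;y0,y1=int(u[1])-22,int(u[1])+22
        p=im[y0:y1,x0:x1].astype(int);m=((p.max(2)-p.min(2)<22)&(p.min(2)>135));r=np.argwhere(m);print(sgn,u.round(1),len(r),(r.mean(0)+[y0,x0]).round(1) if len(r) else '', (r[:,0].min()+y0,r[:,0].max()+y0) if len(r) else '')
    return out
E
python3 - <<'E'
from tilt import *
im=look('d7');lugs(im)
P=pose('side')
for t in(-.18,0,.18):
  print(t,[proj(P,[.565+a*np.cos(.113),.0145-a*np.sin(.113),.13+z]).round(1).tolist() for a,z in((-.09*np.cos(t)-.034*np.sin(t),.09*np.sin(t)-.034),(.09*np.cos(t)-.034*np.sin(t),-.09*np.sin(t)-.034))])
E
```

```text
clock: 11.75
position: [0.5632, 0.0146, 0.1529]
ee_rot: [-0.0, 0.057, 0.998, 0.0]
contact_force: [0.4, 0.1, 0.9]
width: 0.0468
gripper_force: 0.0
clock: 12.25
position: [0.5647, 0.0145, 0.277]
ee_rot: [0.003, 0.057, 0.998, -0.0]
contact_force: [0.8, 0.1, -0.2]
width: 0.0553
gripper_force: 0.0
1 [300.2 206.4] 88 [201.5 297.8] (np.int64(198), np.int64(207))
-1 [249.7 215.6] 60 [214.8 254. ] (np.int64(210), np.int64(221))
-0.18 [[249.0, 220.7], [305.0, 202.6]]
0 [[246.5, 217.1], [303.2, 206.9]]
0.18 [[244.9, 213.4], [300.5, 211.2]]
```

View pics/d7b.png

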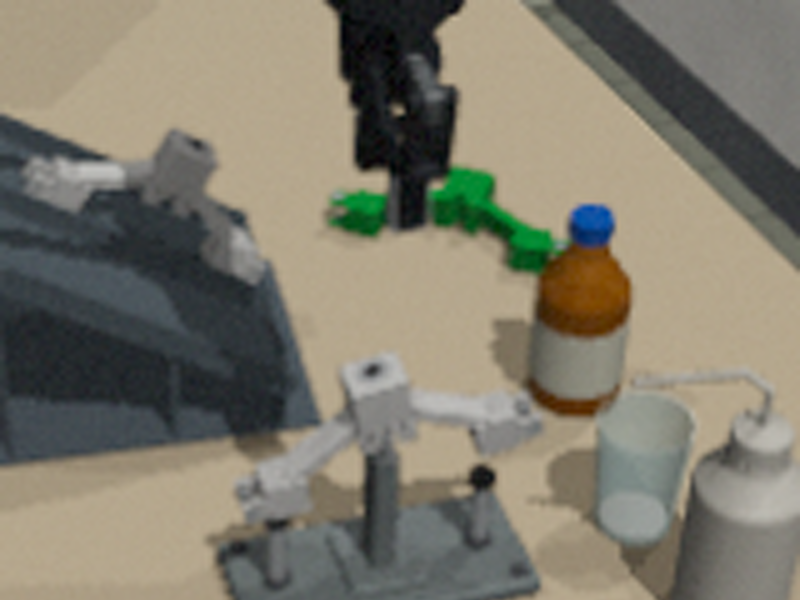

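The rotor on the stand has dipped: its left (robot-side) lug is on the stop, with forks at side (249,218) and (304,202), which matches a tilt of -0.18 rad. I'll check that it stays down and isn't just swinging.

```bash
for i in 1 2; do python3 -m inch '[{"claw":0.3,"travel":[0,0,0],"turn":0},{"claw":0.3,"travel":[0,0,0],"turn":0},{"claw":0.3,"travel":[0,0,0],"turn":0},{"claw":0.3,"travel":[0,0,0],"turn":0}]' | head -1; python3 -c "
from tilt import *
im=snap('side','d8_$i.png')[1];lugs(im)
import sys
from hub import hub
if $i==2: hub([.565,.0145,.166],'w8')"; done
```

```text
clock: 12.7
1 [300.2 206.4] 89 [201.5 298. ] (np.int64(198), np.int64(206))
-1 [249.7 215.6] 61 [214.9 254.1] (np.int64(210), np.int64(221))
clock: 13.15
1 [300.2 206.4] 89 [201.5 298. ] (np.int64(198), np.int64(206))
-1 [249.7 215.6] 61 [214.9 254. ] (np.int64(210), np.int64(221))
pos [0.5634 0.0146 0.2732] expect [260.1 192.7]
white [0, 51, 150, 202, 14576] [ 69.9 154.5] ((61.95341873168945, 157.55853271484375), (195.13819885253906, 97.62394714355469), 63.301082611083984)
white [226, 99, 62, 215, 8447] [256.8 195.3] ((259.3785705566406, 205.96487426757812), (214.50848388671875, 59.3525390625), 87.70938873291016)
hole 252.0 284.5 r 9.2 at z 0.166 [ 0.6657 -0.0058  0.166 ]
hole 258.5 249.5 r 6.5 at z 0.166 [0.6252 0.0059 0.166 ]
hole 237.0 216.2 r 5.3 at z 0.166 [ 0.5865 -0.0111  0.166 ]
hole 260.2 185.1 r 5.6 at z 0.166 [0.5575 0.0155 0.166 ]
hole 249.5 163.4 r 4.4 at z 0.166 [0.5355 0.0078 0.166 ]
hole 243.5 148.5 r 7.6 at z 0.166 [0.521 0.004 0.166]
hole 228.5 120.5 r 4.5 at z 0.166 [ 0.4945 -0.0062  0.166 ]
```

It stays dipped and is well seated (origin x about 0.564), so this is the heavy rotor. I'll pick it up again and put it in the tray.

```bash
python3 -m inch '[{"claw":0.2,"travel":[-0.015,0.002,-0.2],"turn":0},{"claw":0.1,"travel":[-0.015,0.002,-0.4],"turn":0},{"claw":0,"travel":[-0.015,0.002,-0.55],"turn":0},{"claw":-0.05,"travel":[-0.015,0.002,-0.58],"turn":0},{"claw":-0.1,"travel":[-0.015,0.002,-0.58],"turn":0}]'
python3 -m inch '[{"claw":-0.3,"travel":[0,0,0],"turn":0},{"claw":-0.4,"travel":[0,0,0],"turn":0},{"claw":-1,"travel":[0,0,0],"turn":0},{"claw":-1,"travel":[0,0,0],"turn":0}]' 40
```

```text
clock: 13.75
position: [0.56, 0.0151, 0.1566]
ee_rot: [-0.001, 0.057, 0.998, 0.0]
contact_force: [-0.3, -0.8, 0.4]
width: 0.0385
gripper_force: 0.0
clock: 14.15
position: [0.5616, 0.0151, 0.1589]
ee_rot: [0.002, 0.057, 0.998, 0.0]
contact_force: [0.4, 0.9, 5.9]
width: 0.0279
gripper_force: 40.1
```

```bash
python3 - <<'E'
from h import *
for n,f in(('scene','s6.png'),('side','d6.png')):
    P=pose(n);im=cv2.imread('pics/'+f);hsv=cv2.cvtColor(im,cv2.COLOR_BGR2HSV);m=(hsv[:,:,1]<40).astype(np.uint8)
    c=proj(P,[.526,-.273,.005]).astype(int);k,l,st,ce=cv2.connectedComponentsWithStats(m);i=l[c[1],c[0]];print(n,c,i,st[i])
    h=cv2.convexHull(np.argwhere(l==i)[:,::-1].astype(np.int32));q=cv2.approxPolyDP(h,6,True)[:,0]
    print([(a.tolist(),atz(P,*a,.034)[:2].round(3).tolist(),atz(P,*a,0)[:2].round(3).tolist()) for a in q])
E
```

```text
scene [188 302] 19 [ 131  263  113   73 5365]
[([243, 283], [0.63, -0.166], [0.614, -0.141]), ([226, 335], [0.679, -0.325], [0.665, -0.306]), ([131, 306], [0.423, -0.376], [0.399, -0.36]), ([156, 263], [0.38, -0.226], [0.354, -0.203])]
side [304 307] 668 [ 247  261  113   92 5432]
[([359, 295], [0.667, -0.309], [0.686, -0.289]), ([283, 352], [0.413, -0.384], [0.422, -0.367]), ([247, 310], [0.376, -0.243], [0.383, -0.221]), ([321, 261], [0.631, -0.165], [0.649, -0.14])]
```

```bash
python3 -m inch '[{"claw":-1,"travel":[0,0,0.05],"turn":0},{"claw":-1,"travel":[0,0,0.2],"turn":0},{"claw":-1,"travel":[0,0,0.4],"turn":0},{"claw":-1,"travel":[-0.05,-0.2,0.5],"turn":0.03},{"claw":-1,"travel":[-0.08,-0.42,0.5],"turn":0.06}]'
python3 -m inch '[{"claw":-1,"travel":[-0.03,-0.22,0],"turn":0.03},{"claw":-1,"travel":[-0.06,-0.45,0],"turn":0.05},{"claw":-1,"travel":[-0.08,-0.7,0],"turn":0.05},{"claw":-1,"travel":[-0.1,-0.9,-0.1],"turn":0.05},{"claw":-1,"travel":[-0.1,-1,-0.2],"turn":0.05}]'
python3 -m inch '[{"claw":-1,"travel":[0,0,-0.1],"turn":0},{"claw":-1,"travel":[0,0,-0.2],"turn":0},{"claw":-1,"travel":[0,0,-0.3],"turn":0},{"claw":-1,"travel":[0,0,-0.42],"turn":0},{"claw":-1,"travel":[0,0,-0.42],"turn":0}]'
```

```text
clock: 14.65
position: [0.5455, -0.0691, 0.2609]
ee_rot: [0.003, -0.041, 0.999, -0.001]
contact_force: [0.5, -1.0, -4.1]
width: 0.0277
gripper_force: 40.6
clock: 15.15
position: [0.5233, -0.2731, 0.2168]
ee_rot: [-0.0, -0.114, 0.994, -0.001]
contact_force: [-0.2, -0.1, -5.1]
width: 0.0274
gripper_force: 40.7
clock: 15.65
position: [0.5214, -0.2671, 0.1293]
ee_rot: [-0.004, -0.115, 0.993, 0.003]
contact_force: [-1.0, 1.1, -4.7]
width: 0.0278
gripper_force: 40.4
```

```bash
python3 -m inch '[{"claw":-1,"travel":[0,0,-0.05],"turn":0},{"claw":-1,"travel":[0,0,-0.1],"turn":0},{"claw":-1,"travel":[0,0,-0.15],"turn":0},{"claw":-1,"travel":[0,0,-0.16],"turn":0},{"claw":-1,"travel":[0,0,-0.16],"turn":0}]'
python3 -m inch '[{"claw":-1,"travel":[0,0,-0.02],"turn":0},{"claw":-1,"travel":[0,0,-0.04],"turn":0},{"claw":-1,"travel":[0,0,-0.06],"turn":0},{"claw":-1,"travel":[0,0,-0.07],"turn":0},{"claw":-1,"travel":[0,0,-0.07],"turn":0}]'
```

```text
clock: 16.15
position: [0.5241, -0.2688, 0.1008]
ee_rot: [-0.0, -0.115, 0.993, 0.0]
contact_force: [0.1, -0.3, -3.6]
width: 0.0274
gripper_force: 40.5
clock: 16.65
position: [0.526, -0.2693, 0.088]
ee_rot: [0.002, -0.115, 0.993, -0.001]
contact_force: [2.8, 1.1, 2.4]
width: 0.0275
gripper_force: 42.1
```

Contact made. I'll keep easing it level, then release.

```bash
python3 -m inch '[{"claw":-1,"travel":[0,0,-0.01],"turn":0},{"claw":-1,"travel":[0,0,-0.02],"turn":0},{"claw":-1,"travel":[0,0,-0.035],"turn":0},{"claw":-1,"travel":[0,0,-0.045],"turn":0},{"claw":-1,"travel":[0,0,-0.045],"turn":0}]'
python3 -m inch '[{"claw":-0.3,"travel":[0,0,0],"turn":0},{"claw":-0.25,"travel":[0,0,0],"turn":0},{"claw":-0.1,"travel":[0,0,0],"turn":0},{"claw":0.1,"travel":[0,0,0],"turn":0},{"claw":0.3,"travel":[0,0,0],"turn":0}]'
python3 -m inch '[{"claw":0.3,"travel":[0,0,0.2],"turn":0},{"claw":0.3,"travel":[-0.05,0,0.4],"turn":0},{"claw":0.3,"travel":[-0.1,0,0.6],"turn":0},{"claw":0.3,"travel":[-0.1,0,0.8],"turn":0},{"claw":0.3,"travel":[-0.1,0,0.9],"turn":0}]'
python3 - <<'E'
from h import *
P=pose('side');im=snap('side','d9.png')[1]
print([proj(P,[.525+a*.972,-.27+a*.233,.016]).round(1).tolist() for a in(-.09,.09)])
snap('scene','s9.png');snap('wrist','w9.png')
E
```

```text
clock: 17.15
position: [0.5276, -0.2699, 0.0803]
ee_rot: [0.003, -0.115, 0.993, -0.002]
contact_force: [5.6, 1.5, 5.5]
width: 0.0275
gripper_force: 42.6
clock: 17.65
position: [0.5238, -0.2689, 0.0778]
ee_rot: [-0.001, -0.115, 0.993, 0.0]
contact_force: [-0.3, -0.6, -0.0]
width: 0.0556
gripper_force: 0.0
clock: 18.15
position: [0.505, -0.2698, 0.2622]
ee_rot: [0.002, -0.115, 0.993, -0.002]
contact_force: [0.1, -0.1, 0.3]
width: 0.0556
gripper_force: 0.0
[[276.6, 321.4], [329.0, 288.6]]
```

```bash
python3 -m inch '[{"claw":0.5,"travel":[-0.05,0.2,0.1],"turn":-0.04},{"claw":0.5,"travel":[-0.1,0.4,0.1],"turn":-0.08},{"claw":0.5,"travel":[-0.1,0.6,0.1],"turn":-0.12},{"claw":0.5,"travel":[-0.1,0.8,0.1],"turn":-0.13},{"claw":0.5,"travel":[-0.1,1,0.1],"turn":-0.13}]'
python3 -m inch '[{"claw":0.5,"travel":[0,0.23,0],"turn":0},{"claw":0.5,"travel":[0,0.46,0],"turn":0},{"claw":0.5,"travel":[0,0.7,0],"turn":0},{"claw":0.5,"travel":[0,0.9,0],"turn":0},{"claw":0.5,"travel":[0,1,0],"turn":0}]'
python3 -m inch '[{"claw":0.5,"travel":[0.05,0.2,0],"turn":0},{"claw":0.5,"travel":[0.1,0.4,0],"turn":0},{"claw":0.5,"travel":[0.15,0.6,0],"turn":0},{"claw":0.5,"travel":[0.2,0.85,-0.1],"turn":0},{"claw":0.5,"travel":[0.2,0.85,-0.3],"turn":0}]'
python3 -m inch '[{"claw":0.5,"travel":[0,0,0],"turn":0},{"claw":0.5,"travel":[0,0,0],"turn":0}]'
python3 - <<'E'
from hub import *
hub([.5525,.3072,.152],'w10')
W2=pose('wrist',{'position':[.5224,.215,.2136],'ee_rot':[-.006,.088,.996,-.002]});print(atz(W2,377,221.5,.152),atz(W2,260,220,.152))
E
```

```text
clock: 18.8
position: [0.4829, -0.0673, 0.276]
ee_rot: [-0.002, 0.089, 0.996, 0.0]
contact_force: [1.2, 0.3, 0.1]
width: 0.0641
gripper_force: 0.0
clock: 19.3
position: [0.4827, 0.1341, 0.2759]
ee_rot: [-0.002, 0.087, 0.996, 0.0]
contact_force: [1.3, -0.4, -0.6]
width: 0.0643
gripper_force: 0.0
clock: 19.8
position: [0.5266, 0.3068, 0.218]
ee_rot: [0.002, 0.087, 0.996, 0.003]
contact_force: [0.8, -0.5, -1.6]
width: 0.0641
gripper_force: 0.0
clock: 20.0
position: [0.5231, 0.3003, 0.2161]
ee_rot: [-0.002, 0.089, 0.996, -0.001]
contact_force: [-0.0, 0.5, 0.5]
width: 0.0642
gripper_force: 0.0
pos [0.5231 0.3003 0.2161] expect [274.6 236.5]
white [201, 32, 173, 282, 17280] [289.8 143.2] ((286.5811462402344, 173.03347778320312), (170.21817016601562, 280.2768859863281), 0.622755765914917)
white [76, 42, 88, 192, 1960] [121.4 179.8] ((102.23709869384766, 145.85745239257812), (207.45858764648438, 43.70895767211914), 66.54578399658203)
white [136, 111, 100, 113, 7795] [192.  168.7] ((185.06912231445312, 168.9049835205078), (117.41744995117188, 89.49250793457031), 84.4006576538086)
white [323, 
[... 1501 characters left out ...]
2 ]
hole 127.8 203.5 r 2.8 at z 0.152 [0.5027 0.1933 0.152 ]
hole 268.7 301.3 r 2.7 at z 0.152 [0.6148 0.2916 0.152 ]
hole 274.0 300.5 r 4.3 at z 0.152 [0.6148 0.2965 0.152 ]
hole 285.0 301.0 r 8.2 at z 0.152 [0.6171 0.3063 0.152 ]
hole 251.3 301.1 r 5.1 at z 0.152 [0.6118 0.2761 0.152 ]
hole 303.5 297.5 r 3.8 at z 0.152 [0.6164 0.3233 0.152 ]
hole 297.5 298.0 r 3.0 at z 0.152 [0.6159 0.3179 0.152 ]
hole 260.5 300.5 r 6.7 at z 0.152 [0.6127 0.2844 0.152 ]
hole 298.8 292.8 r 4.0 at z 0.152 [0.6106 0.3197 0.152 ]
hole 304.4 289.3 r 6.3 at z 0.152 [0.6079 0.3252 0.152 ]
hole 274.0 236.5 r 6.0 at z 0.152 [0.5524 0.3067 0.152 ]
[0.55159187 0.30698414 0.152     ] [0.53357834 0.21254443 0.152     ]
```

Second rotor: the hub hole is at (274,236), exactly as predicted.

```bash
python3 -m inch '[{"claw":0.4,"travel":[0.11,0.04,0],"turn":0},{"claw":0.3,"travel":[0.11,0.04,-0.2],"turn":0},{"claw":0.1,"travel":[0.11,0.04,-0.37],"turn":0},{"claw":0,"travel":[0.11,0.04,-0.37],"turn":0},{"claw":-0.1,"travel":[0.11,0.04,-0.37],"turn":0}]'
python3 -m inch '[{"claw":-0.3,"travel":[0,0,0],"turn":0},{"claw":-1,"travel":[0,0,0],"turn":0},{"claw":-1,"travel":[0,0,0],"turn":0},{"claw":-1,"travel":[0,0,0],"turn":0}]' 40
```

```text
clock: 20.55
position: [0.5473, 0.3086, 0.146]
ee_rot: [0.001, 0.089, 0.996, 0.0]
contact_force: [1.0, 0.0, 1.0]
width: 0.0382
gripper_force: 0.0
clock: 20.95
position: [0.5482, 0.3092, 0.1475]
ee_rot: [0.003, 0.089, 0.996, 0.001]
contact_force: [0.2, -2.0, 6.2]
width: 0.0284
gripper_force: 39.6
```

```bash
python3 -m inch '[{"claw":-1,"travel":[0,0,0.08],"turn":0},{"claw":-1,"travel":[0,0,0.2],"turn":0},{"claw":-1,"travel":[0,0,0.4],"turn":0},{"claw":-1,"travel":[0,0,0.6],"turn":0},{"claw":-1,"travel":[-0.05,-0.07,0.75],"turn":0}]'
python3 -m inch '[{"claw":-1,"travel":[-0.13,-0.18,0],"turn":0},{"claw":-1,"travel":[-0.27,-0.37,0],"turn":0},{"claw":-1,"travel":[-0.41,-0.56,0],"turn":0},{"claw":-1,"travel":[-0.55,-0.75,0],"turn":0},{"claw":-1,"travel":[-0.67,-0.92,0],"turn":0}]'
python3 -m inch '[{"claw":-1,"travel":[-0.15,-0.2,0],"turn":0},{"claw":-1,"travel":[-0.28,-0.35,-0.15],"turn":0},{"claw":-1,"travel":[-0.28,-0.35,-0.4],"turn":0},{"claw":-1,"travel":[-0.28,-0.35,-0.65],"turn":0},{"claw":-1,"travel":[-0.28,-0.35,-0.82],"turn":0}]'
```

```text
clock: 21.45
position: [0.5378, 0.2967, 0.2968]
ee_rot: [0.002, 0.088, 0.996, 0.002]
contact_force: [0.5, -0.5, -4.6]
width: 0.0283
gripper_force: 40.2
clock: 21.95
position: [0.4001, 0.1097, 0.2944]
ee_rot: [0.0, 0.088, 0.996, -0.0]
contact_force: [0.8, -1.0, -3.3]
width: 0.0283
gripper_force: 40.3
clock: 22.45
position: [0.3444, 0.0409, 0.1284]
ee_rot: [-0.0, 0.089, 0.996, 0.0]
contact_force: [-0.0, -1.1, -5.8]
width: 0.0282
gripper_force: 40.5
```

```bash
python3 -m inch '[{"claw":-1,"travel":[0,0,-0.05],"turn":0},{"claw":-1,"travel":[0,0,-0.08],"turn":0},{"claw":-1,"travel":[0,0,-0.08],"turn":0}]'
python3 -m inch '[{"claw":-1,"travel":[-0.04,0.007,-0.02],"turn":0},{"claw":-1,"travel":[-0.08,0.015,-0.035],"turn":0},{"claw":-1,"travel":[-0.13,0.022,-0.06],"turn":0},{"claw":-1,"travel":[-0.18,0.03,-0.09],"turn":0},{"claw":-1,"travel":[-0.18,0.03,-0.09],"turn":0}]'
```

```text
clock: 22.75
position: [0.3477, 0.0411, 0.115]
ee_rot: [0.001, 0.089, 0.996, 0.0]
contact_force: [-0.2, -0.8, -3.2]
width: 0.0282
gripper_force: 40.7
clock: 23.25
position: [0.3068, 0.0477, 0.0955]
ee_rot: [-0.002, 0.089, 0.996, 0.0]
contact_force: [-5.1, 0.6, 7.3]
width: 0.0282
gripper_force: 44.4
```

```bash
python3 -m inch '[{"claw":-1,"travel":[-0.03,0.005,-0.03],"turn":0},{"claw":-1,"travel":[-0.06,0.01,-0.06],"turn":0},{"claw":-1,"travel":[-0.08,0.015,-0.085],"turn":0},{"claw":-1,"travel":[-0.08,0.015,-0.09],"turn":0},{"claw":-1,"travel":[-0.08,0.015,-0.09],"turn":0}]'
python3 -m inch '[{"claw":-0.15,"travel":[0,0,0],"turn":0},{"claw":-0.1,"travel":[0,0,0],"turn":0},{"claw":0.3,"travel":[0,0,0],"turn":0},{"claw":0.5,"travel":[0,0,0.25],"turn":0},{"claw":0.5,"travel":[0,0,0.5],"turn":0}]'
python3 -m inch '[{"claw":0.5,"travel":[0,0,0],"turn":0},{"claw":0.5,"travel":[0,0,0],"turn":0}]'
python3 - <<'E'
from hub import *
s=get_state()['position'];hub([s[0],s[1],.081],'w11')
E
```

```text
clock: 23.75
position: [0.2888, 0.0506, 0.0777]
ee_rot: [-0.005, 0.089, 0.996, 0.0]
contact_force: [-11.8, 2.0, 14.8]
width: 0.0283
gripper_force: 50.3
clock: 24.25
position: [0.2935, 0.05, 0.1786]
ee_rot: [-0.002, 0.089, 0.996, -0.0]
contact_force: [2.3, 0.1, -0.0]
width: 0.0642
gripper_force: 0.0
clock: 24.45
position: [0.2956, 0.0499, 0.1792]
ee_rot: [0.002, 0.089, 0.996, 0.0]
contact_force: [-0.2, -0.4, -0.2]
width: 0.064
gripper_force: 0.0
pos [0.2956 0.0499 0.1792] expect [260.1 193.1]
white [246, 79, 27, 78, 1568] [258.7 117.9] ((259.0, 117.5), (77.0, 26.0), 90.0)
white [243, 161, 33, 83, 1992] [258.8 197.7] ((259.0, 202.0), (82.0, 32.0), 90.0)
white [0, 283, 66, 52, 1546] [ 29.8 306.5] ((31.399993896484375, 303.20001220703125), (33.20000076293945, 65.5999984741211), 53.13010025024414)
hole 258.8 180.8 r 6.2 at z 0.081 [0.2839 0.0509 0.081 ]
```

```bash
python3 -m inch '[{"claw":0.4,"travel":[-0.06,0.005,-0.1],"turn":0},{"claw":0.3,"travel":[-0.06,0.005,-0.3],"turn":0},{"claw":0.2,"travel":[-0.06,0.005,-0.5],"turn":0},{"claw":0.1,"travel":[-0.06,0.005,-0.56],"turn":0},{"claw":0,"travel":[-0.06,0.005,-0.56],"turn":0}]'
python3 -m inch '[{"claw":-0.2,"travel":[0,0,0],"turn":0},{"claw":-1,"travel":[0,0,0],"turn":0},{"claw":-1,"travel":[0,0,0],"turn":0},{"claw":-1,"travel":[0,0,0],"turn":0}]' 60
python3 -m inch '[{"claw":-1,"travel":[0,0,0.1],"turn":0},{"claw":-1,"travel":[0,0,0.3],"turn":0},{"claw":-1,"travel":[0,0,0.5],"turn":0},{"claw":-1,"travel":[0,0,0.75],"turn":0},{"claw":-1,"travel":[0.1,0,0.8],"turn":0}]'
python3 -m inch '[{"claw":-1,"travel":[0.15,-0.02,0],"turn":0.01},{"claw":-1,"travel":[0.35,-0.05,0],"turn":0.02},{"claw":-1,"travel":[0.6,-0.08,0],"turn":0.02},{"claw":-1,"travel":[0.8,-0.11,0],"turn":0.02},{"claw":-1,"travel":[1,-0.14,0],"turn":0.02}]'
python3 -m inch '[{"claw":-1,"travel":[0.15,-0.02,0],"turn":0},{"claw":-1,"travel":[0.26,-0.035,0],"turn":0},{"claw":-1,"travel":[0.26,-0.035,0],"turn":0},{"claw":-1,"travel":[0.26,-0.035,0],"turn":0},{"claw":-1,"travel":[0.26,-0.035,0],"turn":0}]'
```

```text
clock: 25.0
position: [0.2787, 0.0513, 0.0634]
ee_rot: [-0.005, 0.089, 0.996, -0.0]
contact_force: [0.6, 0.3, 0.6]
width: 0.0429
gripper_force: 0.0
clock: 25.4
position: [0.2826, 0.051, 0.0665]
ee_rot: [0.001, 0.089, 0.996, 0.0]
contact_force: [0.4, -0.3, -3.6]
width: 0.0281
gripper_force: 59.4
clock: 25.9
position: [0.3032, 0.051, 0.231]
ee_rot: [0.005, 0.089, 0.996, 0.0]
contact_force: [1.8, 0.4, -4.1]
width: 0.0278
gripper_force: 60.7
clock: 26.4
position: [0.5037, 0.0228, 0.2257]
ee_rot: [-0.0, 0.057, 0.998, 0.0]
contact_force: [-0.0, -0.4, -3.3]
width: 0.028
gripper_force: 60.7
clock: 26.9
position: [0.553, 0.0163, 0.2257]
ee_rot: [-0.001, 0.057, 0.998, 0.0]
contact_force: [0.4, -0.1, -4.0]
width: 0.0281
gripper_force: 60.7
```

```bash
python3 -m inch '[{"claw":-1,"travel":[0.05,-0.008,-0.1],"turn":0},{"claw":-1,"travel":[0.05,-0.008,-0.2],"turn":0},{"claw":-1,"travel":[0.05,-0.008,-0.3],"turn":0},{"claw":-1,"travel":[0.05,-0.008,-0.34],"turn":0},{"claw":-1,"travel":[0.05,-0.008,-0.34],"turn":0}]'
python3 -m inch '[{"claw":-1,"travel":[0,0,-0.005],"turn":0},{"claw":-1,"travel":[0,0,-0.01],"turn":0},{"claw":-1,"travel":[0,0,-0.01],"turn":0}]'
```

```text
clock: 27.4
position: [0.5627, 0.0147, 0.1573]
ee_rot: [-0.001, 0.057, 0.998, 0.0]
contact_force: [-0.3, 0.8, -5.0]
width: 0.0281
gripper_force: 60.7
clock: 27.7
position: [0.5648, 0.0144, 0.157]
ee_rot: [0.001, 0.057, 0.998, -0.0]
contact_force: [0.0, -0.2, -3.8]
width: 0.028
gripper_force: 60.7
```

```bash
python3 -m inch '[{"claw":-1,"travel":[-0.005,0,-0.005],"turn":0},{"claw":-1,"travel":[-0.005,0,-0.01],"turn":0},{"claw":-1,"travel":[-0.005,0,-0.01],"turn":0}]'
python3 -m inch '[{"claw":-1,"travel":[0,0,-0.003],"turn":0},{"claw":-1,"travel":[0,0,-0.006],"turn":0},{"claw":-1,"travel":[0,0,-0.006],"turn":0}]'
```

```text
clock: 28.0
position: [0.5632, 0.0145, 0.1541]
ee_rot: [-0.0, 0.057, 0.998, 0.0]
contact_force: [0.4, -0.8, -4.4]
width: 0.0281
gripper_force: 60.7
clock: 28.3
position: [0.5633, 0.0145, 0.1528]
ee_rot: [-0.0, 0.057, 0.998, 0.0]
contact_force: [0.2, 0.5, -3.7]
width: 0.0284
gripper_force: 60.7
```

```bash
python3 -m inch '[{"claw":-1,"travel":[0,0,-0.005],"turn":0},{"claw":-1,"travel":[0,0,-0.005],"turn":0},{"claw":-1,"travel":[0,0,-0.005],"turn":0}]'
```

```text
clock: 28.6
position: [0.5633, 0.0144, 0.1519]
ee_rot: [-0.0, 0.057, 0.998, 0.0]
contact_force: [-0.3, -0.4, -4.7]
width: 0.0283
gripper_force: 60.7
```

```bash
python3 -m inch '[{"claw":-1,"travel":[0,0,-0.005],"turn":0},{"claw":-1,"travel":[0,0,-0.005],"turn":0},{"claw":-1,"travel":[0,0,-0.005],"turn":0}]'
```

```text
clock: 28.9
position: [0.5635, 0.0144, 0.1513]
ee_rot: [0.0, 0.057, 0.998, 0.0]
contact_force: [-0.6, -0.1, -0.5]
width: 0.028
gripper_force: 61.1
```

```bash
python3 -m inch '[{"claw":-1,"travel":[0,0,-0.003],"turn":0},{"claw":-1,"travel":[0,0,-0.003],"turn":0}]'
python3 -m inch '[{"claw":-0.3,"travel":[0,0,0],"turn":0},{"claw":-0.28,"travel":[0,0,0],"turn":0},{"claw":-0.26,"travel":[0,0,0],"turn":0},{"claw":-0.2,"travel":[0,0,0],"turn":0},{"claw":-0.1,"travel":[0,0,0],"turn":0}]' 20
python3 -m inch '[{"claw":0.1,"travel":[0,0,0],"turn":0},{"claw":0.3,"travel":[0,0,0],"turn":0},{"claw":0.4,"travel":[0,0,0],"turn":0},{"claw":0.4,"travel":[0,0,0.05],"turn":0},{"claw":0.4,"travel":[0,0,0.2],"turn":0}]'
python3 -m inch '[{"claw":0.4,"travel":[0,0,0.2],"turn":0},{"claw":0.4,"travel":[0,0,0.4],"turn":0},{"claw":0.4,"travel":[0,0,0.5],"turn":0},{"claw":0.4,"travel":[0,0,0.5],"turn":0},{"claw":0.4,"travel":[0,0,0.5],"turn":0}]'
for i in 1 2 3; do python3 -m inch '[{"claw":0.4,"travel":[0,0,0],"turn":0},{"claw":0.4,"travel":[0,0,0],"turn":0},{"claw":0.4,"travel":[0,0,0],"turn":0},{"claw":0.4,"travel":[0,0,0],"turn":0}]' | head -1; python3 -c "
from tilt import *
im=snap('side','d12_$i.png')[1];lugs(im)"; done
```

```text
clock: 29.1
position: [0.5636, 0.0144, 0.1512]
ee_rot: [0.001, 0.057, 0.998, 0.0]
contact_force: [-1.9, 0.2, 4.4]
width: 0.0279
gripper_force: 61.6
clock: 29.6
position: [0.5634, 0.0144, 0.1501]
ee_rot: [-0.0, 0.057, 0.998, 0.0]
contact_force: [0.0, 0.0, 0.6]
width: 0.0381
gripper_force: 0.0
clock: 30.1
position: [0.5613, 0.0146, 0.1886]
ee_rot: [-0.003, 0.057, 0.998, 0.0]
contact_force: [0.3, 0.3, 0.2]
width: 0.0598
gripper_force: 0.0
clock: 30.6
position: [0.5632, 0.0145, 0.2906]
ee_rot: [0.0, 0.057, 0.998, 0.0]
contact_force: [-0.7, 0.5, -0.9]
width: 0.0596
gripper_force: 0.0
clock: 31.0
1 [300.2 206.4] 82 [204.9 297.4] (np.int64(201), np.int64(210))
-1 [249.7 215.6] 73 [212.3 253. ] (np.int64(207), np.int64(217))
clock: 31.45
1 [300.2 206.4] 79 [204.7 297.5] (np.int64(201), np.int64(208))
-1 [249.7 215.6] 70 [212.2 252.9] (np.int64(207), np.int64(217))
clock: 31.9
1 [300.2 206.4] 79 [204.8 297.4] (np.int64(201), np.int64(208))
-1 [249.7 215.6] 72 [212.3 252.9] (np.int64(207), np.int64(217))
```

The rotor is still and close to level. Last picture: stand and tray together.

```bash
python3 - <<'E'
from h import *
a=snap('side','d13.png')[1];b=snap('scene','s13.png')[1]
f=lambda i:cv2.resize(i,(400,300),interpolation=cv2.INTER_CUBIC)
o=np.vstack([np.hstack([f(a[175:250,225:325]),f(b[185:260,205:305])]),np.hstack([f(a[255:360,235:375]),f(b[255:345,125:245])])])
cv2.imwrite('pics/fin.png',o[:,:,::-1])
for n in('side','scene'):
  P=pose(n)
  for t in(-.1,0,.1): print(n,t,[proj(P,[.564+a*np.cos(.113),.0145-a*np.sin(.113),.13+z]).round(1).tolist() for a,z in((-.09*np.cos(t)-.034*np.sin(t),.09*np.sin(t)-.034),(.09*np.cos(t)-.034*np.sin(t),-.09*np.sin(t)-.034))])
E
```

```text
side -0.1 [[247.5, 219.2], [304.0, 204.5]]
side 0 [[246.2, 217.2], [302.9, 206.9]]
side 0.1 [[245.2, 215.2], [301.5, 209.4]]
scene -0.1 [[232.2, 210.8], [281.8, 229.4]]
scene 0 [[231.1, 208.0], [280.8, 231.4]]
scene 0.1 [[230.2, 205.3], [279.6, 233.3]]
```

View pics/fin.png

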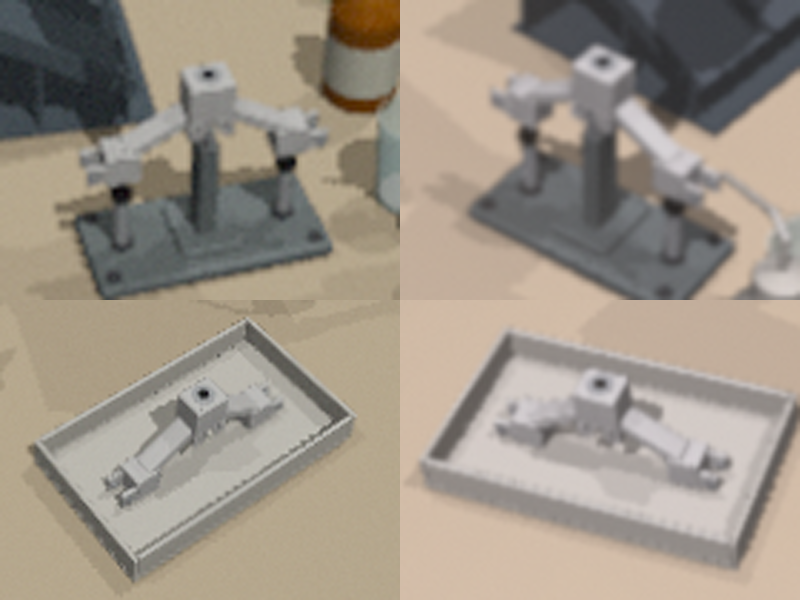

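The balanced rotor sits level on the edge. Its forks are at side (247,216) and (304,208), clear of both stops. The heavy rotor lies flat well inside the tray.

```bash
python3 -c "
from rig import ticket
print(ticket.sign_off())"
```

```text
the job is handed in; nothing more can be done
None
```

I handed the job in at about 32 s of the 70 s limit: the rotor from the far lane sits level and still on the knife edge, and the one from the near lane, which dipped on to its stop, lies in the white reject tray. I didn't touch the bottles or the beaker. The sign-off gave no pass or fail result.

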